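Show which cutter bit to use and where to bore

ROBOT

A 6-joint arm with a two-finger parallel gripper is mounted at the origin on the work surface. World frame = base frame: x ahead of the robot, y to its left, z up, the work surface at z = 0. Lengths are in m, angles in rad, forces in N, time in s.
With the tool pointing down it reaches from about 0.35 to 0.85 m from the base axis. Payload 8.1 kg.
Tool frame: the origin (TCP) lies on the centre line of the jaws, within the pads' length; the fingertips stand 19 mm ahead of it and the grasp point (between the pads) is the TCP (robot.tips_ahead is the distance from the TCP to the fingertips, in m); y points along the fingers, z is the direction in which the jaws open and shut, and the axes are right-handed (so a half turn about y gives the same grasp; the last joint's range is limited). The gripper opens to 93 mm and grips with 3 to 60 N. Pads are 15 mm wide; open, the fingers measure 128 mm over their backs; the gripper's body (75 mm by 188 mm) begins 65 mm behind the grasp point.
Start: joints at [-1.211, 0.13, 1.488, -0, 1.523, -0.085], TCP at [0.258, -0.542, 0.238] pointing down, gripper open.
Joint ranges: [-2.96, 2.96], [-0.89, 2.26], [0.02, 2.5], [-1.34, 4.48], [0, 2.73], [-2.66, 2.66]. Speed limits (rad/s): [2.39, 2.39, 2.79, 3.14, 3.14, 3.14].

INTERFACE

Orientations are given as a rotation vector (axis times angle).
In Python, from plant import robot, imaging, models gives the robot as it stands.
- The arm moves only by the tool carry_out, never from a script. Its argument "motion" is one flat list of numbers, 7 for each row, row after row: the shift along the tool's x, y, z in m, then the turn, a rotation vector about the tool's x, y, z in degrees, then the opening, from -1 (shut) to 1 (fully open). A call has exactly 5 rows; each row shifts and turns the pose as measured when the row begins, along the tool's axes as they then stand; what a row does not reach is not made up. A row lasts 1/10 s, in which the tool goes at most 50 mm and 8.59 degrees, less where a joint would pass 70% of its speed; a pose out of reach is approached as far as the arm can. A call is refused whole if a number of a shift passes 0.05 or a number of a turn 8.59, either way. A call with a gripper value outside its range is refused whole. The fingers move at their own pace and stop on an object; "squeeze" is the grip in N (left out, the last holds). Time passes only in rows, so rows that do not move let the fingers close, or fill a call up. It gives the time, the measured TCP pose, the force and the opening at its end, in the units of the state.
- robot.read_state(): the state, without advancing time (a new reading comes with each control period).
- imaging.read_camera(name): name is "scene" or "top" or "wrist"; returns the picture (480x640x3 uint8, blue, green, red); there is no depth.
- imaging.camera_model(name): a dict with "K" (3x3 intrinsics, pixels), "k1" (the pictures are not rectified: a ray, as slopes to the right and down, at radius r is drawn at 1 + k1 r^2 times it, then the intrinsics apply), "position" and "orientation" of the camera in the world. Camera axes: x right, y down, z forward; pixel columns grow to the right and rows downward; lengths in m; the calibration is good to about 2 mm. A picture is of the moment at which its call begins: read the wrist's pose just before it. camera_model takes no time and is no camera call; for the wrist camera it gives the pose at the moment of the call.
- robot.close_job(): hands the job in, once; it reports no verdict.
Trained networks look in the newest picture that a camera, given by its name, has taken for a name from the list of things; names that differ only in an ending like _2 or _b are one class to them, and where a whole thing is asked for, a point or a joint stands for the part that bears it (a point fixed in the world has none). Each returns a list of dicts, best first, with "confidence" (0 to 1); they miss things now and then, are a little off and sometimes report something else, mostly with a low value. They report only what shows in the picture. A call takes as long as a camera call. They do not tell look-alikes from the thing itself.
- models.outline_of(camera, thing): "pixels" (480x640 bool, what is visible of it) and "pixel" ([column, row] in pixels, amid what is visible of it).
The state is a dict: "t": time; "q": joint angles; "dq": joint speeds; "joint_torque": joint torques, N m; "tool_pos": TCP position; "orientation": TCP orientation; "force": force on the tool from outside, world axes, zero at the start; "wrist_torque": the same for the moment, N m; "opening": finger opening in m.
Only numpy, scipy, OpenCV 4.12 (cv2) and the standard library are available. Lean on these libraries where they do the work, as an engineer would, in place of code of your own. Each camera call takes 0.05 s, during which the arm holds its last target.

TASK

Show your workmate the next drilling job by pointing straight down from above, without touching the bits, the rack, the board or the things lying around them: first hold the fingertips just over the head of the widest cutter bit in the rack for two seconds, then just over the small pilot hole with the chalk cross, at the one corner of the dark board that is not bored yet, for two seconds, and finish there still pointing. Come within a few centimetres of what you point at, do not point at any other bit or at the finished bores on the way, and lift, push or pick up nothing.

Things in the scene. Friction and masses are not known exactly. Their poses are not given: they have to be found in the camera images.
- rack: Fixed plywood block, 70 x 234 x 45 mm high, with four holes in a row along its y axis, 58 mm apart (at y = -87, -29, 29 and 87 mm), one bit in each, in any order. Origin: centre of its underside, on the bench. The heads' flat tops stand 100 mm above the bench. Rack and board may be on either side of the bench.
- bit38: The widest of four steel cutter bits that stand upright in the rack, cutter head up: a round shank 10 mm across, 78 mm long, and on it a flat round head 38 mm across and 12 mm high. Origin: centre of the shank's foot; z up along the shank; the head's flat top is 90 mm above the origin. Loose in its hole (it can lean up to 2 degrees).
- bit38_top (a point): Centre of the flat top of the widest bit's head (38 mm across): the first thing to point at. 100 mm above the bench; a centre spur stands 4 mm above it. z up.
- bit25: The second widest of four steel cutter bits that stand upright in the rack, cutter head up: a round shank 10 mm across, 78 mm long, and on it a flat round head 25 mm across and 12 mm high. Origin: centre of the shank's foot; z up along the shank; the head's flat top is 90 mm above the origin. Loose in its hole (it can lean up to 2 degrees).
- bit18: The third widest of four steel cutter bits that stand upright in the rack, cutter head up: a round shank 10 mm across, 78 mm long, and on it a flat round head 18 mm across and 12 mm high. Origin: centre of the shank's foot; z up along the shank; the head's flat top is 90 mm above the origin. Loose in its hole (it can lean up to 2 degrees).
- bit12: The narrowest of four steel cutter bits that stand upright in the rack, cutter head up: a round shank 10 mm across, 78 mm long, and on it a flat round head 12 mm across and 12 mm high. Origin: centre of the shank's foot; z up along the shank; the head's flat top is 90 mm above the origin. Loose in its hole (it can lean up to 2 degrees).
- board: Dark wooden board lying flat and loose on the bench, 200 x 150 x 40 mm high, 0.78 kg, turned any way round. Three of its corners have finished through bores 38 mm across, the fourth only a 10 mm pilot hole with a chalk cross of four 17 mm strokes round it. Origin: centre of its underside; x along its length, z up.
- pilot (a point): Mouth of the 10 mm pilot hole, on the board's upper face, 40 mm above the bench, at x = 68, y = 45 mm in the board's frame: the second thing to point at. z up.
- bore0 (a point): Mouth of the finished bore (38 mm) at x = -68, y = -45 mm in the board's frame, 40 mm above the bench.
- bore1 (a point): Mouth of the finished bore (38 mm) at x = -68, y = 45 mm in the board's frame, 40 mm above the bench.
- bore2 (a point): Mouth of the finished bore (38 mm) at x = 68, y = -45 mm in the board's frame, 40 mm above the bench.
- tub: Bystander: closed white plastic tub, 94 mm across, 75 mm high, on the bench beyond the work. Origin: centre of its underside.
- brush: Bystander: hand brush, 190 mm long, lying on the bench at the right of the work. Its x axis runs along its length.
- offcut: Bystander: wooden offcut, 35 x 90 x 22 mm high, lying on the bench at the left of the work. Origin: centre of its underside.
Not all that is in view belongs to the job. Several things have the shape of the board; the one meant has the colours described above.

How it is judged:
On the way, in this order (a step that is already met when the one before it is completed fails the run):
1. points at the widest bit: held just above its head for 1.5 s (horizontal distance between the grasp point and bit38_top below 0.015 m and z of the grasp point in the frame of bit38_top between 0.02 and 0.072 m), for 1.5 s.
2. points at the pilot hole: held just above it for 1.5 s (horizontal distance between the grasp point and pilot below 0.015 m and z of the grasp point in the frame of pilot between 0.02 and 0.072 m), for 1.5 s.
At the end, for the whole second after the job is handed in: The fingers are still over the pilot hole: the grasp point between the finger pads within 15 mm of the hole's axis and 20 to 72 mm above its mouth (fingertips up to about 50 mm above it), touching nothing; all four bits stand in their holes and the board lies where it was, each within 6 mm (all of step 2 and distance of each of bit12, bit18, bit25, bit38, board from where it was at the start of the episode below 0.006 m and height (world z) of bit38 below 0.014 m and linear speed of board below 0.01 m/s).
It fails at once if the robot touches a bit, the rack or the board (over 0.5 N) (contact force between any of the fingers, the arm and bit12 above 0.5 N or contact force between any of the fingers, the arm and bit18 above 0.5 N or contact force between any of the fingers, the arm and bit25 above 0.5 N or contact force between any of the fingers, the arm and bit38 above 0.5 N or contact force between any of the fingers, the arm and rack above 0.5 N or contact force between any of the fingers, the arm and board above 0.5 N).
It fails at once if the robot touches a bystander (tub, brush or offcut) (contact force between any of the fingers, the arm and tub above 0.5 N or contact force between any of the fingers, the arm and brush above 0.5 N or contact force between any of the fingers, the arm and offcut above 0.5 N).
It fails at once if a bit is lifted or the board is moved (more than 6 mm) (not (distance of each of bit12, bit18, bit25, bit38, board from where it was at the start of the episode below 0.006 m)).
It fails at once if it points at another bit: grasp point within 15 mm of its axis, less than 55 mm above its head ((horizontal distance between the grasp point and bit12 below 0.015 m and z of the grasp point in the frame of bit12 below 0.145 m) or (horizontal distance between the grasp point and bit18 below 0.015 m and z of the grasp point in the frame of bit18 below 0.145 m) or (horizontal distance between the grasp point and bit25 below 0.015 m and z of the grasp point in the frame of bit25 below 0.145 m)).
It fails at once if it points at a finished bore: grasp point within 15 mm of its axis, less than 55 mm above its mouth ((horizontal distance between the grasp point and bore0 below 0.015 m and z of the grasp point in the frame of bore0 below 0.055 m) or (horizontal distance between the grasp point and bore1 below 0.015 m and z of the grasp point in the frame of bore1 below 0.055 m) or (horizontal distance between the grasp point and bore2 below 0.015 m and z of the grasp point in the frame of bore2 below 0.055 m)).
It also fails if it takes over 43 s, if anything falls off the work surface, if the arm or the gripper's body presses on something with over 40 N, if the wrist force passes 120 N, or if a joint passes its speed limit or range.

## Working session

There is one attempt and no reset: what is moved stays moved. The work goes in short steps, Python scripts to look and compute and a tool call to move; the robot and the scene stay as the last step left them, time stands still between calls to the robot, and variables do not carry over. Pictures are saved under pics/ and viewed, and the job is handed in when it is done.

Besides the shell and the picture viewer there is one more tool, called as name(argument=value, ...) on one line, values as JSON. carry_out: Moves the arm, as the interface text tells. Its arguments: {"type":"object","properties":{"motion":{"type":"array","items":{"type":"number"}},"squeeze":{"type":"number"}},"required":["motion"]}

```bash
mkdir -p pics; ls
python3 - <<'E'
from plant import robot, imaging, models
import cv2
s=robot.read_state(); print({k:s[k] for k in('t','tool_pos','orientation','opening','q')})
for c in('scene','top'):
    im=imaging.read_camera(c); cv2.imwrite(f'pics/{c}0.png',im)
    m=imaging.camera_model(c); print(c,m)
    for th in('bit38','board','rack','pilot'):
        for d in models.outline_of(c,th): print(c,th,d['confidence'],d['pixel'],d['pixels'].sum())
print(robot.read_state()['t'])
E
```

```text
pics
{'t': 0.0, 'tool_pos': array([ 0.25800114, -0.54109221,  0.23661322]), 'orientation': array([-0.44686106,  1.97682221, -1.97314088]), 'opening': 0.09305032300206394, 'q': array([-1.21138392e+00,  1.31115634e-01,  1.48928186e+00,  1.55719294e-06,
        1.52303022e+00, -8.53731767e-02])}
scene {'K': array([[514.39339295,   0.        , 312.47393667],
       [  0.        , 514.39339295, 234.94622879],
       [  0.        ,   0.        ,   1.        ]]), 'k1': -0.037224373527305905, 'position': array([ 1.40363623, -0.03559869,  0.73739102]), 'orientation': array([-1.66930802, -1.62813348,  0.81042165])}
scene bit38 0.53 [357.5, 245.2] 166
scene bit38 0.51 [385.2, 246.0] 304
scene bit38 0.42 [414.9, 257.6] 165
scene board 0.69 [236.5, 262.0] 5718
scene board 0.63 [356.6, 217.1] 3710
scene rack 0.8 [398.2, 280.3] 4017
scene rack 0.34 [234.9, 264.4] 5660
scene pilot 0.76 [212.2, 200.5] 3436
scene pilot 0.69 [359.4, 214.5] 3654
scene pilot 0.59 [232.7, 265.6] 5728
top {'K': array([[444.37052049,   0.        , 316.76080706],
       [  0.        , 444.37052049, 245.88399817],
       [  0.        ,   0.        ,   1.        ]]), 'k1': 0.029701195535043814, 'position': array([0.31887862, 0.0214727 , 1.14668023]), 'orientation': array([-2.13725107,  2.16671001, -0.20652416])}
top bit38 0.69 [248.3, 215.5] 205
top bit38 0.4 [227.2, 207.4] 58
top board 0.86 [261.5, 311.7] 4894
top board 0.68 [374.2, 236.5] 4721
top rack 0.84 [234.1, 217.3] 2405
top pilot 0.77 [258.5, 311.5] 4731
top pilot 0.72 [373.5, 232.5] 4272
top pilot 0.65 [413.8, 344.1] 4867
0.5
```

View pics/scene0.png

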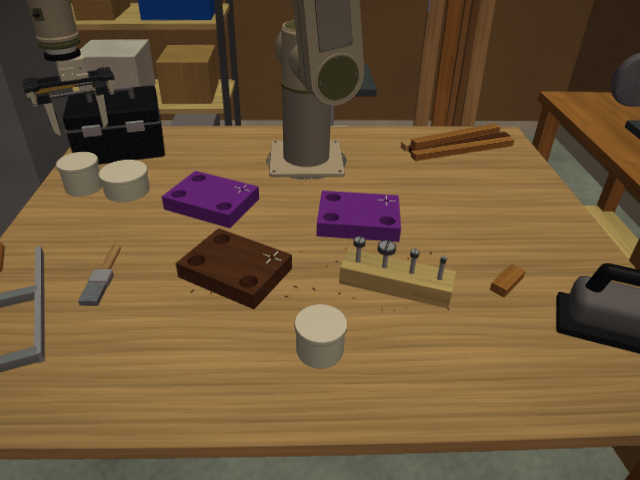

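View pics/top0.png

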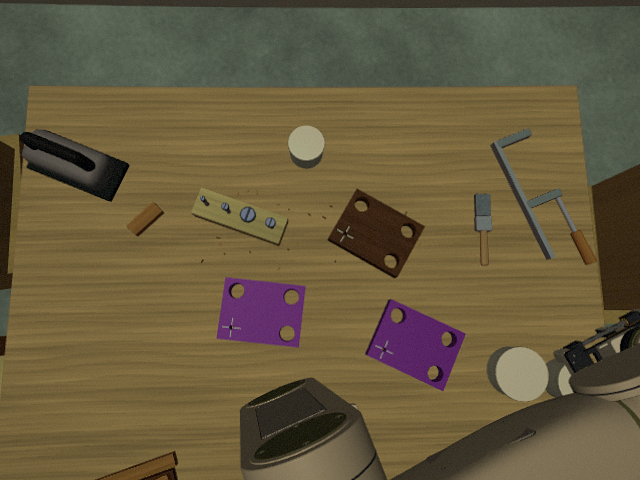

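Candidates in the top picture:
- **Bit heads:** (204,200), (225,207), (248,214) and (270,222). The widest looks like (248,214).
- **Boards:** brown at (377,232), purple at (261,312) and (415,344). The dark wooden one is the brown board.
- **Chalk crosses:** (345,234) on brown, (231,327) and (384,349) on purple. I want (345,234).

Next I'll check this choice in close crops.

Run:
```python
import cv2,numpy as np
t=cv2.imread('pics/top0.png'); s=cv2.imread('pics/scene0.png')
def c(im,x,y,w,h,k): return cv2.resize(im[y:y+h,x:x+w],None,fx=k,fy=k,interpolation=cv2.INTER_CUBIC)
a=c(t,190,180,100,70,4); b=c(t,325,185,100,70,4); d=c(s,335,225,100,70,4); e=c(s,220,230,100,70,4)
cv2.imwrite('pics/crop1.png',np.vstack([np.hstack([a,b]),np.hstack([d,e])]))
```

```text
(no output)
```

View pics/crop1.png

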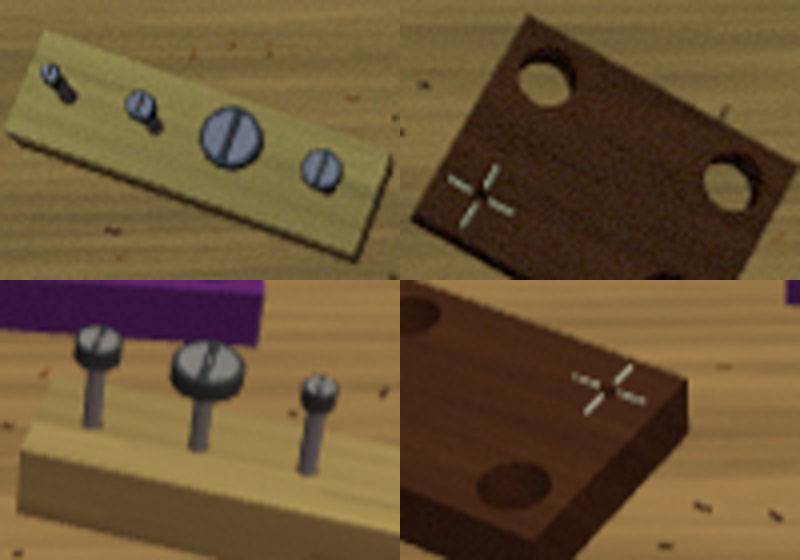

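```bash
cat > h.py <<'E'
import numpy as np,cv2
from scipy.spatial.transform import Rotation as R
def ray(m,p):
    K=m['K'];k=m['k1']
    d=np.array([k,0,0,0.]); 
    x=cv2.undistortPoints(np.array([[p]],float),K,d)[0,0]
    return np.array(m['position']),R.from_rotvec(m['orientation']).apply([x[0],x[1],1])
def atz(m,p,z):
    o,d=ray(m,p); return o+d*(z-o[2])/d[2]
E
python3 - <<'E'
from h import *
from plant import imaging,robot
T=imaging.camera_model('top');S=imaging.camera_model('scene')
for n,p in dict(b12=(202.2,198.2),b18=(224.7,205.9),b38=(247.4,213.9),b25=(270,222.2)).items(): print(n,atz(T,p,.1).round(4))
print('s38',atz(S,(386.4,245.4),.1)); print('pil',atz(T,(344.9,233.6),.04),atz(S,(272.4,257.4),.04))
for n,p in dict(b1=(361.5,205),b2=(407.5,231),b0=(391,261)).items(): print(n,atz(T,p,.04).round(4))
print('tub',atz(T,(306,143),.075),'purp',atz(T,(261,312),.04),atz(T,(415,344),.04),'brush',atz(T,(484,230),.0),'offc',atz(T,(145,219),.02),'whitetub',atz(T,(522,374),.05))
s=robot.read_state(); print(s['tool_pos']); print(R.from_rotvec(s['orientation']).as_matrix().round(4))
W=imaging.camera_model('wrist');print(W['position'],R.from_rotvec(W['orientation']).as_matrix().round(3))
E
```

```text
b12 [0.6071 0.261  0.1   ]
b18 [0.5877 0.2071 0.1   ]
b38 [0.5676 0.1527 0.1   ]
b25 [0.5467 0.0986 0.1   ]
s38 [0.57020468 0.15351642 0.1       ]
pil [ 0.52838891 -0.08664678  0.04      ] [ 0.53138538 -0.08294301  0.04      ]
b1 [ 0.6027 -0.1313  0.04  ]
b2 [ 0.5334 -0.2468  0.04  ]
b0 [ 0.4569 -0.2012  0.04  ]
tub [0.75623361 0.0095229  0.075     ] purp [0.3348681  0.12483264 0.04      ] [ 0.25180478 -0.25110901  0.04      ] brush [ 0.54169611 -0.45995035  0.        ] offc [0.57527606 0.42229086 0.02      ] whitetub [ 0.17872327 -0.50248017  0.05      ]
[ 0.25816189 -0.54160722  0.23759822]
[[-9.027e-01 -0.000e+00  4.302e-01]
 [-4.302e-01  0.000e+00 -9.027e-01]
 [ 0.000e+00 -1.000e+00 -1.000e-04]]
[ 0.32949471 -0.50822798  0.38476487] [[ 0.43  -0.865 -0.259]
 [-0.903 -0.412 -0.122]
 [-0.001  0.287 -0.958]]
```

The crops confirm the choice. In the top view the widest head is at (247,214), third in the row with the largest disc, and the brown board's cross is at (345,234). The two cameras agree to about 4 mm: bit38 is at about (0.569, 0.153) and the pilot at about (0.530, -0.085). I'll cross over high with the fingers nearly shut.

carry_out(motion=[-0.01,0,-0.008,0,0,0,-0.7,-0.023,0,-0.0195,0,0,0,-0.7,-0.023,0,-0.0195,0,0,0,-0.7,-0.023,0,-0.0195,0,0,0,-0.7,-0.023,0,-0.0195,0,0,0,-0.7], squeeze=5)

```text
t: 1.0
tool_pos: [0.3141, -0.4161, 0.2369]
orientation: [-0.442, 1.978, -1.977]
force: [0.5, 0.3, -0.2]
opening: 0.0577
```

carry_out(motion=[-0.027,0,-0.023,0,0,0,-0.7,-0.027,0,-0.023,0,0,0,-0.7,-0.027,0,-0.023,0,0,0,-0.7,-0.027,0,-0.023,0,0,0,-0.7,-0.027,0,-0.023,0,0,0,-0.7])

```text
t: 1.5
tool_pos: [0.3894, -0.2445, 0.2372]
orientation: [-0.439, 1.977, -1.978]
force: [0.1, -0.3, 0.1]
opening: 0.0177
```

carry_out(motion=[-0.027,0,-0.023,0,0,0,-0.7,-0.027,0,-0.023,0,0,0,-0.7,-0.027,0,-0.023,0,0,0,-0.7,-0.027,0,-0.023,0,0,0,-0.7,-0.027,0,-0.023,0,0,0,-0.7])

```text
t: 2.0
tool_pos: [0.4635, -0.072, 0.2383]
orientation: [-0.436, 1.974, -1.977]
force: [1.0, -0.2, 0.7]
opening: 0.0142
```

carry_out(motion=[-0.027,0,-0.023,0,0,0,-0.7,-0.027,0,-0.023,0,0,0,-0.7,-0.027,0,-0.023,0,0,0,-0.7,-0.015,0,-0.012,0,0,0,-0.7,0,0,0,0,0,0,-0.7])

```text
t: 2.5
tool_pos: [0.5157, 0.055, 0.2392]
orientation: [-0.44, 1.97, -1.97]
force: [-0.0, -0.3, 0.4]
opening: 0.0142
```

Run:
```python
from h import *
from plant import robot,imaging,models
m=imaging.camera_model('wrist'); im=imaging.read_camera('wrist'); cv2.imwrite('pics/w1.png',im)
np.save('w1.npy',m,allow_pickle=True)
for d in models.outline_of('wrist','bit38'): print(d['confidence'],d['pixel'],atz(m,d['pixel'],.1))
s=robot.read_state();p=s['tool_pos'];Rm=R.from_rotvec(s['orientation']);print(s['t'],p,Rm.as_matrix().round(3)); print(Rm.inv().apply(np.array([.569,.153,.15])-p).round(4))
```

```text
0.85 [241.9, 127.0] [0.56646047 0.14985805 0.1       ]
0.73 [135.1, 17.9] [0.60342598 0.24850694 0.1       ]
0.63 [296.1, 179.5] [0.54757227 0.09467747 0.1       ]
0.59 [187.0, 75.8] [0.58291486 0.20120939 0.1       ]
0.57 [511.6, 274.0] [ 0.55444364 -0.11133029  0.1       ]
2.6 [0.51521042 0.05287824 0.23916562] [[-0.902  0.007  0.431]
 [-0.431  0.001 -0.902]
 [-0.007 -1.     0.002]]
[-0.0911  0.0896 -0.0674]
```

View pics/w1.png

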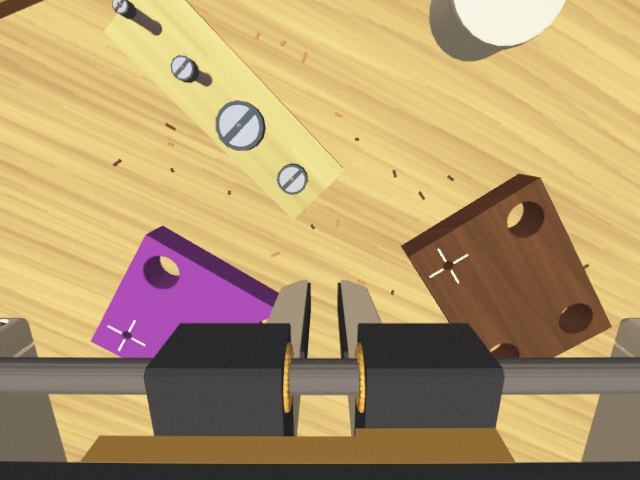

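The wrist view confirms the widest head at (240,126), and the cross on the brown board at (448,266). I'll move across at the same height, then go down.

carry_out(motion=[-0.0226,0,-0.0166,0,0,0,-0.7,-0.0226,0,-0.0166,0,0,0,-0.7,-0.0226,0,-0.0166,0,0,0,-0.7,-0.0226,0,-0.0166,0,0,0,-0.7,0,0,0,0,0,0,-0.7])

```text
t: 3.1
tool_pos: [0.5682, 0.148, 0.2402]
orientation: [-0.432, 1.974, -1.98]
force: [-0.8, -0.3, 0.7]
opening: 0.0142
```

Run:
```python
from h import *
from plant import robot,imaging
m=np.load('w1.npy',allow_pickle=True).item()
print('pilot w',atz(m,(448,266),.04))
s=robot.read_state();p=s['tool_pos'];Rm=R.from_rotvec(s['orientation']);print(s['t'],p); print(Rm.as_matrix().round(3),Rm.inv().apply(np.array([.568,.152,.15])-p).round(4))
```

```text
pilot w [ 0.52628332 -0.08666793  0.04      ]
3.1 [0.56819145 0.1479949  0.24023851]
[[-0.906  0.008  0.423]
 [-0.423 -0.001 -0.906]
 [-0.006 -1.     0.005]] [-0.0009  0.0902 -0.0041]
```

carry_out(motion=[0,0.022,-0.002,0,0,0,-0.7,0,0.022,-0.001,0,0,0,-0.7,0,0.022,0,0,0,0,-0.7,0,0.018,0,0,0,0,-0.7,0,0,0,0,0,0,-0.7])

```text
t: 3.6
tool_pos: [0.5664, 0.1426, 0.1554]
orientation: [-0.426, 1.973, -1.986]
force: [-0.4, -0.4, 0.4]
opening: 0.0141
```

Run:
```python
from h import *
from plant import robot,imaging
ims=[]
for c in('top','scene'): im=imaging.read_camera(c); ims.append(im[180:260,190:290] if c=='top' else im[170:300,320:460])
s=robot.read_state();print(s['t'],s['tool_pos'],s['force'])
cv2.imwrite('pics/p1.png',np.hstack([cv2.resize(i,(400,400*i.shape[0]//i.shape[1]))[:320] for i in ims]))
```

```text
3.7 [0.56820253 0.1431919  0.1585301 ] [-0.67536177  0.44158483 -0.20343902]
```

View pics/p1.png

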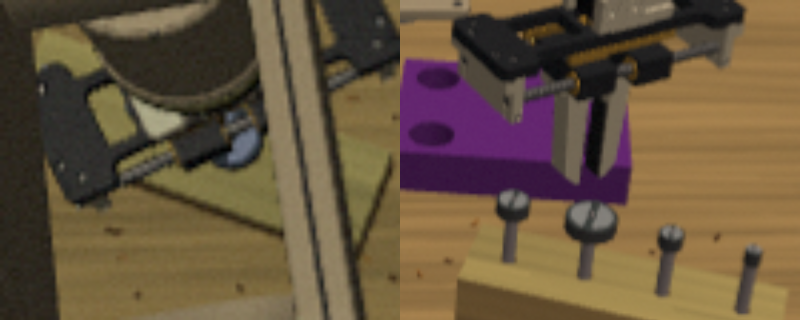

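carry_out(motion=[-0.0025,0.002,-0.004,0,0,0,-0.7,-0.0025,0.002,-0.004,0,0,0,-0.7,0,0,0,0,0,0,-0.7,0,0,0,0,0,0,-0.7,0,0,0,0,0,0,-0.7])

```text
t: 4.2
tool_pos: [0.5722, 0.153, 0.1598]
orientation: [-0.412, 1.968, -1.982]
force: [0.2, 0.1, 0.1]
opening: 0.0136
```

```bash
cat > m.py <<'E'
from h import *
from plant import robot,imaging
import sys
s=robot.read_state();p=s['tool_pos'];Rm=R.from_rotvec(s['orientation']);print(s['t'],p,'y axis',Rm.as_matrix()[:,1].round(3)); print(Rm.inv().apply(np.array(list(map(float,sys.argv[1:4])))-p).round(4))
im=imaging.read_camera('wrist');cv2.imwrite('pics/'+sys.argv[4],im);m=imaging.camera_model('wrist'); np.save('w.npy',m,allow_pickle=True)
s=robot.read_state();print(s['tool_pos'])
E
python3 m.py .568 .152 .15 w2.png
```

```text
4.2 [0.57219922 0.15295587 0.1598229 ] y axis [ 0.021 -0.002 -1.   ]
[ 0.0044  0.0097 -0.001 ]
[0.57219379 0.15296782 0.15982131]
```

View pics/w2.png

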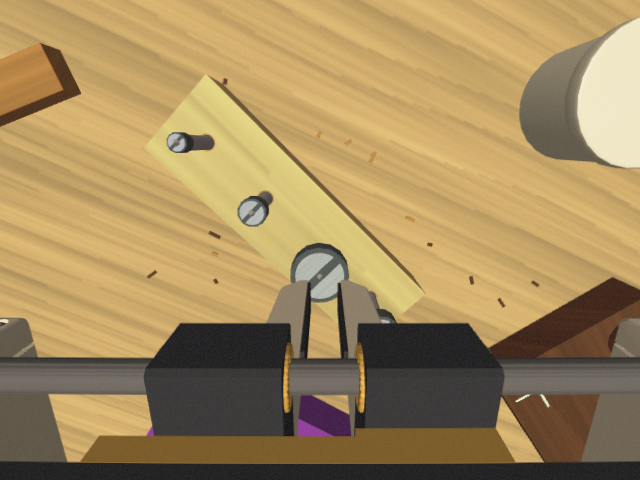

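The head centre shows at (320,273), just ahead of the fingertips. I'll compute its position from this close view.

Run:
```python
from h import *
m=np.load('w.npy',allow_pickle=True).item(); print(atz(m,(320,272),.1),atz(m,(253,211),.1),atz(m,(179,142),.1))
```

```text
[0.56882448 0.15290818 0.1       ] [0.58781992 0.20613538 0.1       ] [0.60763148 0.25960164 0.1       ]
```

carry_out(motion=[0.003,0.008,-0.001,0,0,0,-0.7,0,0,0,0,0,0,-0.7,0,0,0,0,0,0,-0.7,0,0,0,0,0,0,-0.7,0,0,0,0,0,0,-0.7])

```text
t: 4.75
tool_pos: [0.5685, 0.1524, 0.1505]
orientation: [-0.413, 1.969, -1.982]
force: [0.5, 0.4, 0.1]
opening: 0.0142
```

carry_out(motion=[0,0,0,0,0,0,-0.7,0,0,0,0,0,0,-0.7,0,0,0,0,0,0,-0.7,0,0,0,0,0,0,-0.7,0,0,0,0,0,0,-0.7])

```text
t: 5.25
tool_pos: [0.5688, 0.1524, 0.1509]
orientation: [-0.412, 1.968, -1.982]
force: [-0.1, -0.3, -0.1]
opening: 0.0137
```

carry_out(motion=[0,0,0,0,0,0,-0.7,0,0,0,0,0,0,-0.7,0,0,0,0,0,0,-0.7,0,0,0,0,0,0,-0.7,0,0,0,0,0,0,-0.7])

```text
t: 5.75
tool_pos: [0.5689, 0.1525, 0.1509]
orientation: [-0.412, 1.968, -1.982]
force: [-0.1, -0.8, -0.7]
opening: 0.0139
```

carry_out(motion=[0,0,0,0,0,0,-0.7,0,0,0,0,0,0,-0.7,0,0,0,0,0,0,-0.7,0,0,0,0,0,0,-0.7,0,0,0,0,0,0,-0.7])

```text
t: 6.25
tool_pos: [0.5688, 0.1525, 0.1509]
orientation: [-0.412, 1.968, -1.982]
force: [-0.1, 1.0, -0.2]
opening: 0.0138
```

carry_out(motion=[0,0,0,0,0,0,-0.7,0,0,0,0,0,0,-0.7,0,0,0,0,0,0,-0.7,0,0,0,0,0,0,-0.7,0,0,0,0,0,0,-0.7])

```text
t: 6.75
tool_pos: [0.5688, 0.1525, 0.1509]
orientation: [-0.412, 1.968, -1.982]
force: [0.2, -0.2, -0.3]
opening: 0.0136
```

I held over bit38 for over 2 s. Now I lift 75 mm and go across to the pilot hole.

carry_out(motion=[0,-0.02,0,0,0,0,-0.7,0,-0.02,0,0,0,0,-0.7,0,-0.02,0,0,0,0,-0.7,0,-0.015,0,0,0,0,-0.7,0,0,0,0,0,0,-0.7])

```text
t: 7.25
tool_pos: [0.5663, 0.1524, 0.2271]
orientation: [-0.416, 1.97, -1.983]
force: [0.4, -0.4, 0.8]
opening: 0.0137
```

```bash
python3 m.py .5285 -.0855 .22 w3.png
```

```text
7.25 [0.56628025 0.1524389  0.22709871] y axis [ 0.018 -0.003 -1.   ]
[0.1339 0.0071 0.2003]
[0.56585677 0.15232485 0.22579639]
```

carry_out(motion=[0.01,0,0.015,0,0,0,-0.7,0.017,0,0.026,0,0,0,-0.7,0.017,0,0.026,0,0,0,-0.7,0.017,0,0.026,0,0,0,-0.7,0.017,0,0.026,0,0,0,-0.7])

```text
t: 7.8
tool_pos: [0.5407, 0.0075, 0.219]
orientation: [-0.432, 1.971, -1.982]
force: [1.0, -0.6, -1.3]
opening: 0.0141
```

carry_out(motion=[0.017,0,0.026,0,0,0,-0.7,0.015,0,0.021,0,0,0,-0.7,0.008,0,0.012,0,0,0,-0.7,0,0,0,0,0,0,-0.7,0,0,0,0,0,0,-0.7])

```text
t: 8.3
tool_pos: [0.5227, -0.0728, 0.212]
orientation: [-0.437, 1.982, -1.988]
force: [-0.7, 0.1, 0.2]
opening: 0.0138
```

```bash
python3 m.py .5285 -.0855 .095 w4.png
```

```text
8.3 [ 0.52273724 -0.07283213  0.21197205] y axis [-0.002 -0.004 -1.   ]
[-0.0004  0.117   0.0137]
[ 0.52276278 -0.07256545  0.21191125]
```

View pics/w4.png

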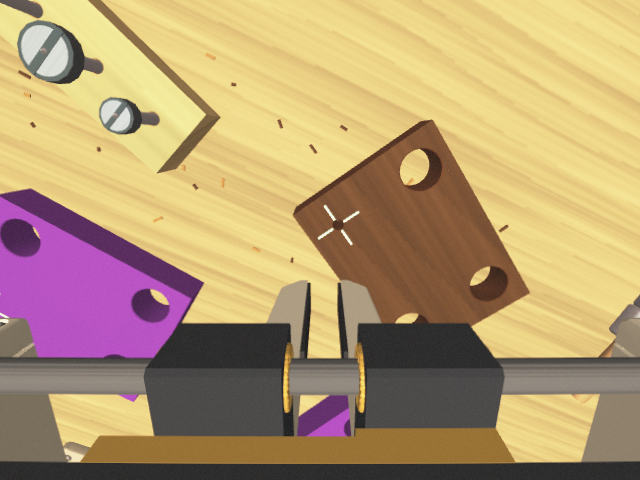

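The pilot hole in the brown board is at (338,225). I'll locate it from this view.

Run:
```python
from h import *
m=np.load('w.npy',allow_pickle=True).item(); print(atz(m,(338,225),.04))
```

```text
[ 0.5265458  -0.08636288  0.04      ]
```

carry_out(motion=[0,0.01,0.006,0,0,0,-0.7,0,0.02,0.006,0,0,0,-0.7,0,0.02,0.002,0,0,0,-0.7,0,0.015,0,0,0,0,-0.7,0,0,0,0,0,0,-0.7])

```text
t: 8.85
tool_pos: [0.5295, -0.083, 0.1419]
orientation: [-0.443, 1.978, -1.984]
force: [0.2, -0.2, -0.4]
opening: 0.0142
```

```bash
python3 m.py .5285 -.0855 .095 w5.png
```

```text
8.85 [ 0.52946359 -0.08296639  0.1418691 ] y axis [-0.003 -0.003 -1.   ]
[0.0018 0.0469 0.0018]
[ 0.52994699 -0.08302873  0.14302721]
```

View pics/w5.png

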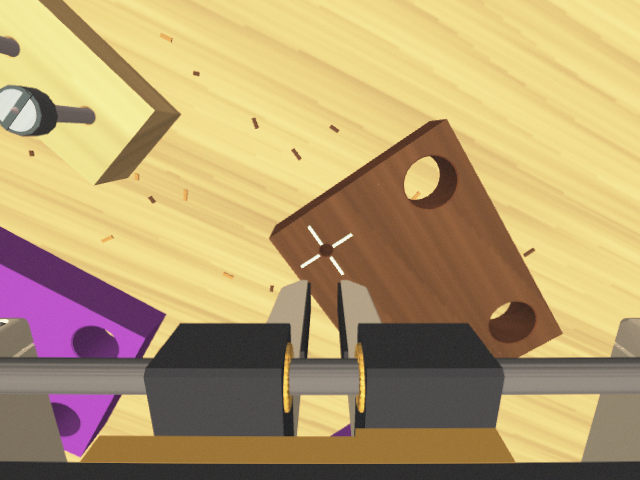

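The pilot is at (326,250), centred between the fingers and just ahead of them. I'll go down to about 52 mm above it.

carry_out(motion=[0.001,0.015,0.001,0,0,0,-0.7,0.001,0.018,0.001,0,0,0,-0.7,0,0.009,0,0,0,0,-0.7,0,0,0,0,0,0,-0.7,0,0,0,0,0,0,-0.7])

```text
t: 9.4
tool_pos: [0.531, -0.0854, 0.1007]
orientation: [-0.44, 1.972, -1.983]
force: [-0.1, 0.6, 1.3]
opening: 0.0142
```

```bash
python3 - <<'E'
from h import *
m=np.load('w.npy',allow_pickle=True).item(); print(atz(m,(326,250),.04))
E
python3 m.py .528 -.0855 .09 w6.png
```

```text
[ 0.52727939 -0.08680285  0.04      ]
9.4 [ 0.5310316  -0.08538101  0.100661  ] y axis [ 0.003 -0.005 -1.   ]
[ 0.0028  0.0107 -0.0012]
[ 0.53104115 -0.08537227  0.10075638]
```

View pics/w6.png

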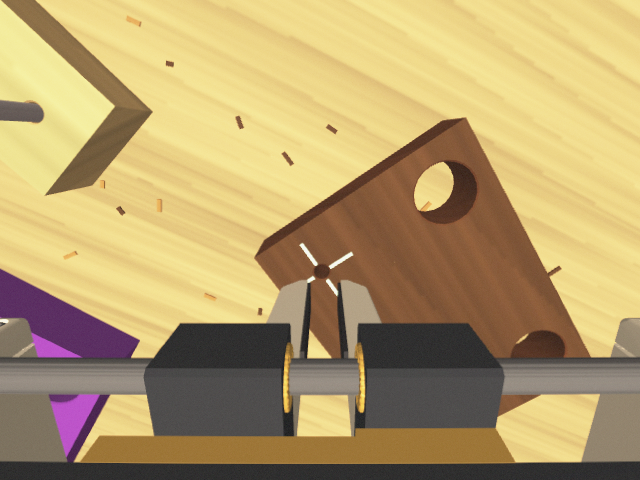

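The hole at (321,271) sits on the jaw centre line. One last 9 mm down and then I hold.

carry_out(motion=[0.003,0.009,-0.001,0,0,0,-0.7,0,0,0,0,0,0,-0.7,0,0,0,0,0,0,-0.7,0,0,0,0,0,0,-0.7,0,0,0,0,0,0,-0.7])

```text
t: 9.95
tool_pos: [0.5291, -0.0862, 0.0932]
orientation: [-0.436, 1.969, -1.983]
force: [0.2, -1.4, -0.6]
opening: 0.0141
```

carry_out(motion=[0,0,0,0,0,0,-0.7,0,0,0,0,0,0,-0.7,0,0,0,0,0,0,-0.7,0,0,0,0,0,0,-0.7,0,0,0,0,0,0,-0.7])

```text
t: 10.45
tool_pos: [0.5295, -0.0862, 0.0937]
orientation: [-0.435, 1.969, -1.983]
force: [-0.1, -0.3, -0.9]
opening: 0.0137
```

carry_out(motion=[0,0,0,0,0,0,-0.7,0,0,0,0,0,0,-0.7,0,0,0,0,0,0,-0.7,0,0,0,0,0,0,-0.7,0,0,0,0,0,0,-0.7])

```text
t: 10.95
tool_pos: [0.5295, -0.0863, 0.0937]
orientation: [-0.435, 1.969, -1.983]
force: [1.1, -0.0, -0.8]
opening: 0.0135
```

carry_out(motion=[0,0,0,0,0,0,-0.7,0,0,0,0,0,0,-0.7,0,0,0,0,0,0,-0.7,0,0,0,0,0,0,-0.7,0,0,0,0,0,0,-0.7])

```text
t: 11.45
tool_pos: [0.5294, -0.0862, 0.0937]
orientation: [-0.435, 1.969, -1.983]
force: [0.5, 0.4, 0.4]
opening: 0.0139
```

carry_out(motion=[0,0,0,0,0,0,-0.7,0,0,0,0,0,0,-0.7,0,0,0,0,0,0,-0.7,0,0,0,0,0,0,-0.7,0,0,0,0,0,0,-0.7])

```text
t: 11.95
tool_pos: [0.5294, -0.0863, 0.0937]
orientation: [-0.435, 1.969, -1.983]
force: [-0.8, -0.6, -0.5]
opening: 0.0138
```

```bash
python3 m.py .528 -.0858 .09 w7.png
python3 - <<'E'
from plant import imaging
import cv2
cv2.imwrite('pics/s7.png',imaging.read_camera('scene'))
E
```

```text
11.95 [ 0.52944555 -0.08625256  0.09367656] y axis [ 0.007 -0.006 -1.   ]
[ 0.0011  0.0037 -0.0011]
[ 0.52943318 -0.08622251  0.09366639]
```

View pics/w7.png

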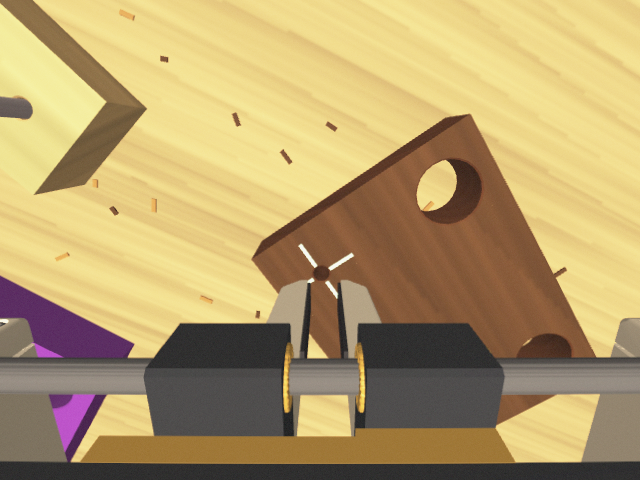

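View pics/s7.png

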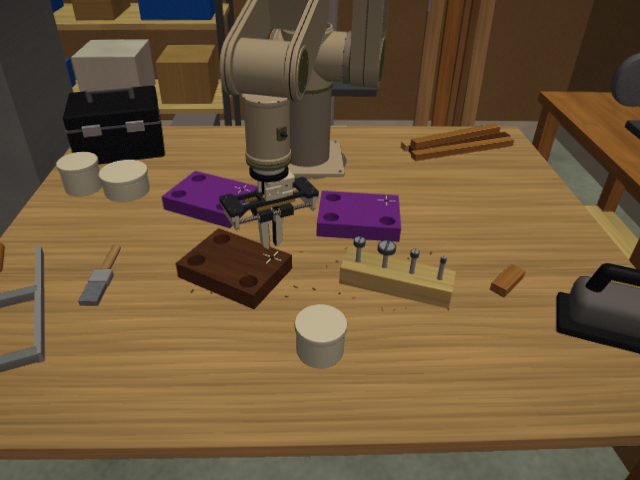

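The scene view shows the fingertips over the cross at (272,257), with the bits and the board where they were. I'm handing in.

Run:
```python
from plant import robot
robot.close_job(); s=robot.read_state(); print(s['t'],s['tool_pos'],s['force'])
```

```text
the job is handed in; nothing more can be done
the job is handed in; nothing more can be done
```

I pointed straight down at the widest bit, then at the pilot hole on the brown board, and handed the job in with the fingers still over the hole. The hand-in gave no verdict.

- **Widest bit:** I held for over 2 s about 51 mm above its head. The tool was within 1 mm of the closest camera fix of its position. The earlier fixes of the head spread by about 4 mm.
- **Pilot hole:** I held for over 2 s about 54 mm above it and stayed there. The tool was about 2 mm from the hole's estimated position; the camera fixes of it spread by up to 5 mm in x and 4 mm in y.
- **Contact:** The measured force stayed near zero (noise of about 1.5 N or less). In the last scene picture the bits, board and bystanders looked unmoved.
- **After hand-in:** The state could not be read after handing in, so the final second is unchecked. The pose had held steady for the 2 s before that.

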